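Try a grinding arbor in the bench socket and drift it loose

TASK

Try the fit of the green-tipped grinding arbor: take it from the rack, lower it into the grey bench socket and, pressing lightly, twist it until its tongue drops into the hidden driver, then push it fully home and let go of it. Then lay the red-handled drift flat on the socket's foot and push its thin end through the slot under the arbor until the arbor comes up clearly loose (8 mm or so), and leave both standing there. Be gentle: never press the arbor or the drift against the socket with more than about 30 N, and leave the other things alone.

Things in the scene. Friction and masses are not known exactly. Their poses are not given: they have to be found in the camera images.
- socket: Grey cast bench socket, fixed. Origin on the table under the bore's axis, z up. Foot plate 12 mm thick, 100 mm wide in x, from -140 (long side) to +80 mm in y. On it a column of 56 mm outside diameter, top 98 mm above the table, with the bore in it and a slot through it.
- socket_mouth (a point): Centre of the bore's mouth, 98 mm above the table; axes as the socket's. Bore tapers from 32 to 23 mm wide, 1.3 mm clear all round the seated shank. Two spring shoes near the mouth grip the last 8 mm of travel: pushing the arbor home takes 6 to 18 N, less while twisting, and the force rises sharply once the collar lands; it then stays held.
- socket_slot (a point): Middle of the slot's floor, on the bore's axis, 12 mm above the table, level with the foot plate's top. The slot, 16 mm wide (socket x) in its lowest 7 mm, 23 mm wide above, 24 mm high in all, runs straight through the column along the socket's y axis. The home arbor's tongue ends 8 mm above this point.
- socket_driver (a point): On the bore's axis, 48 mm above the table: top of the hidden driver plate, with a slot 13 mm wide for the tongue. Its slot lies along the socket's x axis (either way round) turned by an unknown angle, up to 0.6 rad either way; a pivot with 0.08 N m of friction holds it. A tongue more than about 0.2 rad off stops on this plate, the arbor 28 mm above home; in line, it drops freely to the shoes.
- arbor_body (a point): Centre of the square body (28 by 28 mm, faces square to its x and y, 36 mm high: grip here) of the green-tipped steel arbor, standing tongue down in one of the rack's two holes; z up. Below the body a collar 42 mm wide (-18 to -26 mm), above it the green stone, to +42 mm. Fully home, the collar lies on the socket's mouth and this point is 26 mm above socket_mouth.
- arbor: The same arbor, 0.34 to 0.5 kg; origin at the tongue's end, 104 mm below arbor_body. Tongue 18 mm (its x) by 8 mm (its y), 33 mm long; then a round tapered shank, 20 to 29 mm wide, 45 mm long, up to the collar. The tongue (x) must lie along the driver's slot to go home.
- spare_body (a point): The same point of the orange-tipped spare arbor, alike otherwise, in the rack's other hole. Leave it.
- rack: Fixed wooden rack, 210 mm (x) by 80 mm, top 90 mm above the table; origin on the table under its centre. Holes at +55 and -55 mm in x; the arbors' collars rest on its top.
- drift_grip (a point): Centre of the red handle block (45 mm long in x, 22 mm wide in y, 36 mm high) of the steel drift, which lies flat; 18 mm above its underside, z up. x points to the thin end, 127.5 mm ahead of this point. The blade is 11 mm wide and 105 mm long.
- drift: The same drift, 0.28 to 0.42 kg; origin on its flat underside, 75 mm behind the thin end. The blade is 20 mm high for 30 mm from the handle, then its polished top slopes evenly down to 5 mm at the thin end. It stays where it is left in the slot.
- drift_tip (a point): Thin end of the drift, at its underside; x points ahead. Driven along the slot's floor it begins to lift the home arbor about 15 mm past the bore's axis, then 1 mm for each 5 mm pushed (8 mm of lift with this point about 56 mm past the axis); this takes about 5 to 15 N of push.
- mallet: Mallet lying at the far side. Leave it.
- brush: Brush. Leave it.
- spanner: Spanner at the far side. Leave it.
- plaster_head: Small plaster head, 106 mm high. Leave it.
- offcut: Marble offcut, 90 by 60 by 45 mm. Leave it.
- wax_tin: Blue wax tin, 60 mm high. Leave it.
There are look-alikes about, which are no part of the job. Leave any black look-alike of the drift alone.

How it is judged (in metres and radians):
On the way, in this order (a step that is already met when the one before it is completed fails the run):
1. the arbor is fully home in the socket (within 2.5 mm) and let go (z of arbor_body in the frame of socket below 0.1265 m and horizontal distance between arbor_body and socket_mouth below 0.004 m and contact force between the fingers and arbor below 0.1 N), for 0.2 s.
2. the drift is pushed under the seated arbor and breaks it loose, the fingers off the arbor (contact force between drift and arbor above 6 N and z of arbor_body in the frame of socket below 0.129 m and contact force between the fingers and arbor below 0.1 N), for 0.04 s.
At the end, for the whole second after the job is handed in: The arbor stands in the socket, 6 to 18 mm above home, upright (within 0.2 rad), carried by the drift, which lies level through the slot with its thin end at least 25 mm past the bore's axis; both at rest and untouched (z of arbor_body in the frame of socket between 0.13 and 0.142 m and horizontal distance between arbor_body and socket_mouth below 0.012 m and angle between arbor_body's own z axis and vertical below 0.2 rad and linear speed of each of arbor, drift below 0.01 m/s and x of drift_tip in the frame of socket between -0.01 and 0.01 m and angle between drift_tip's own z axis and vertical below 0.1 rad and ((y of drift_tip in the frame of socket above 0.025 m and y of drift_grip in the frame of socket below -0.02 m) or (y of drift_tip in the frame of socket below -0.025 m and y of drift_grip in the frame of socket above 0.02 m))).
It fails at once if the arbor was forced against the socket or its driver (over 75 N added up over all contacts, of which the shoes and the driver make up to 40 N) (contact force between arbor and socket above 75 N).
It fails at once if the drift was forced against the socket (over 45 N) (contact force between drift and socket above 45 N).
It fails at once if the spare arbor was disturbed (over 20 mm) (distance of spare_body from where it was at the start of the episode above 0.02 m).
It fails at once if another thing was disturbed (over 30 mm) (distance of any of mallet, brush, spanner, plaster_head, offcut, wax_tin from where it was at the start of the episode above 0.03 m).
It also fails if it takes over 72 s, if anything falls off the work surface, if the arm or the gripper's body presses on something with over 40 N, if the wrist force passes 120 N, or if a joint passes its speed limit or range.

ROBOT

A 6-joint arm with a two-finger parallel gripper is mounted at the origin on the work surface. World frame = base frame: x ahead of the robot, y to its left, z up, the work surface at z = 0. Lengths are in mm, angles in rad, forces in N, time in s.
With the tool pointing down it reaches from about 300 to 775 mm from the base axis. Payload 14.6 kg.
Tool frame: the origin (TCP) lies on the centre line of the jaws, within the pads' length; the fingertips stand r.tips_ahead ahead of it and the grasp point (between the pads) lies 11 mm behind it (r.tips_ahead is the distance from the TCP to the fingertips, in mm); z points along the fingers, y is the line along which they close (so a half turn about z gives the same grasp; the last joint's range is limited). The gripper opens to 94 mm and grips with 3 to 60 N. Pads are 16 mm wide; open, the fingers measure 119 mm over their backs; the gripper's body (75 mm by 177 mm) begins 78 mm behind the grasp point.
Start: joints at [1.191, 0.3, 1.521, -0, 1.321, -0.067], TCP at [169.245, 523.302, 213.446] pointing down, gripper open.
Joint ranges: [-3.03, 3.03], [-0.79, 2.21], [0.23, 2.52], [-1.04, 4.18], [0, 3.07], [-2.55, 2.55]. Speed limits (rad/s): [2.22, 2.22, 2.57, 3.14, 3.14, 3.14].

INTERFACE

Orientations are given as a rotation vector (axis times angle).
In Python, from plant import r gives the robot as it stands.
- The arm moves only by the tool carry_out, never from a script. Its argument "increments" is one flat list of numbers, 4 for each row, row after row: the shift along the world's x, y, z in m, then the turn about the world's z in rad. In form: [x, y, z, turn, x, y, z, turn, ...]. A call has 1 to 10 rows; each row shifts and turns the commanded pose from where the row before left it; what a row does not reach is not made up. A row lasts 1/8 s, in which the tool goes at most 62.5 mm and 10.7 degrees, less where a joint would pass 70% of its speed; a pose out of reach is approached as far as the arm can. A call is refused whole if a number of a shift passes 0.0625 or a number of a turn 0.188, either way. A call with a gripper value outside its range is refused whole. "gripper" is the opening in per cent of the stroke, from 0 (shut) to 100 (fully open), set as the call begins (left out, the last holds). The fingers move at their own pace and stop on an object; the grip force is fixed at half the most. Time passes only in rows, so rows that do not move let the fingers close. It gives the time, the measured TCP pose, the force, the opening and the grip force at its end, in the units of the state.
- r.read_state(): the state, without advancing time (a new reading comes with each control period).
- r.camera(name): name is "scene" or "side" or "wrist"; returns the picture (384x512x3 uint8, red, green, blue); there is no depth.
- r.camera_params(name): a dict with "intrinsics" (3x3 intrinsics, pixels), "distortion" ([k1, k2, p1, p2, k3] as OpenCV has them; the pictures are not rectified), "rvec" (rotation vector, rad) and "tvec" (3), from world to camera coordinates, as OpenCV has them. Camera axes: x right, y down, z forward; pixel columns grow to the right and rows downward; lengths in mm; the calibration is good to about 2 mm. A picture is of the moment at which its call begins: read the wrist's pose just before it. camera_params takes no time and is no camera call; for the wrist camera it gives the pose at the moment of the call.
- r.sign_off(): hands the job in; it is judged then, once.
The state is a dict: "t": time; "joint_pos": joint angles; "qd": joint speeds; "joint_torque": joint torques, N m; "tool_pos": TCP position; "tool_rot": TCP orientation; "force": force on the tool from outside, world axes, zero at the start; "wrist_torque": the same for the moment, N m; "opening": finger opening in mm; "gripper_force": force on a finger pad.
Only numpy, scipy, OpenCV 4.12 (cv2) and the standard library are available. Lean on these libraries where they do the work, as an engineer would, in place of code of your own. Each camera call takes 0.05 s, during which the arm holds its last target. There are 200 camera calls.

## Working session

There is one attempt and no reset: what is moved stays moved. The work goes in short steps, Python scripts to look and compute and a tool call to move; the robot and the scene stay as the last step left them, time stands still between calls to the robot, and variables do not carry over. Pictures are saved under pics/ and viewed, at most 10 in all, crops included, and the job is handed in when it is done.

Besides the shell and the picture viewer there is one more tool, called after "Call:" by a JSON object that holds its "name" and its "arguments". carry_out: Moves the arm, as the interface text tells. Its arguments: {"type":"object","properties":{"increments":{"type":"array","items":{"type":"number"}},"gripper":{"type":"number"}},"required":["increments"]}

```bash
mkdir -p pics; ls; python3 - <<'E'
from plant import r
import cv2
for n in ("scene","side"):
    cv2.imwrite(f"pics/{n}0.png",cv2.resize(r.camera(n)[:,:,::-1],(800,600),interpolation=cv2.INTER_CUBIC))
s=r.read_state();print(s, r.tips_ahead)
for n in ("scene","side","wrist"): print(n,r.camera_params(n))
E
```

```text
pics
{'t': 0.1, 'joint_pos': array([ 1.19139945e+00,  3.00414356e-01,  1.52150659e+00,  1.56080550e-05,
        1.32067491e+00, -6.66352250e-02]), 'qd': array([-0.00142724, -0.00255532, -0.00143462,  0.00153757, -0.00148199,
       -0.0015658 ]), 'joint_torque': array([-1.04050087e-04, -5.32651305e+01, -3.53280938e+01,  7.08749495e-02,
        2.34290538e-02, -1.23341772e-05]), 'tool_pos': array([169.16542256, 523.11150326, 212.94895701]), 'tool_rot': array([-4.89253998e-01, -3.10302206e+00,  1.53142252e-03]), 'force': array([-0.53320605, -0.49185498,  0.49700182]), 'wrist_torque': array([-0.04189017,  0.01672614, -0.00373535]), 'gripper_force': 0.0, 'opening': 93.85633416272493} 8.0
scene {'intrinsics': array([[492.43213806,   0.        , 256.08207772],
       [  0.        , 492.43213806, 198.10666784],
       [  0.        ,   0.        ,   1.        ]]), 'distortion': array([-0.15246017,  0.        ,  0.        ,  0.        ,  0.        ]), 'rvec': array([ 2.12809408,  1.29579766, -0.5073717 ]), 'tvec': array([-160.72879143, -315.20049405, 2050.45703789])}
side {'intrinsics': array([[361.00461259,   0.        , 257.33919658],
       [  0.        , 361.00461259, 191.41452493],
       [  0.        ,   0.        ,   1.        ]]), 'distortion': array([0.0172543, 0.       , 0.       , 0.       , 0.       ]), 'rvec': array([ 2.38702457, -0.58031486,  0.21840637]), 'tvec': array([-496.06411783,  205.93428726, 1143.52577484])}
wrist {'intrinsics': array([[315.33708546,   0.        , 251.66334315],
       [  0.        , 315.33708546, 197.44534539],
       [  0.        ,   0.        ,   1.        ]]), 'distortion': array([-0.06881464,  0.        ,  0.        ,  0.        ,  0.        ]), 'rvec': array([-2.34200388, -1.70414148, -0.24793781]), 'tvec': array([-549.3833354 ,  -29.09599844,  392.44306871])}
```

View pics/scene0.png

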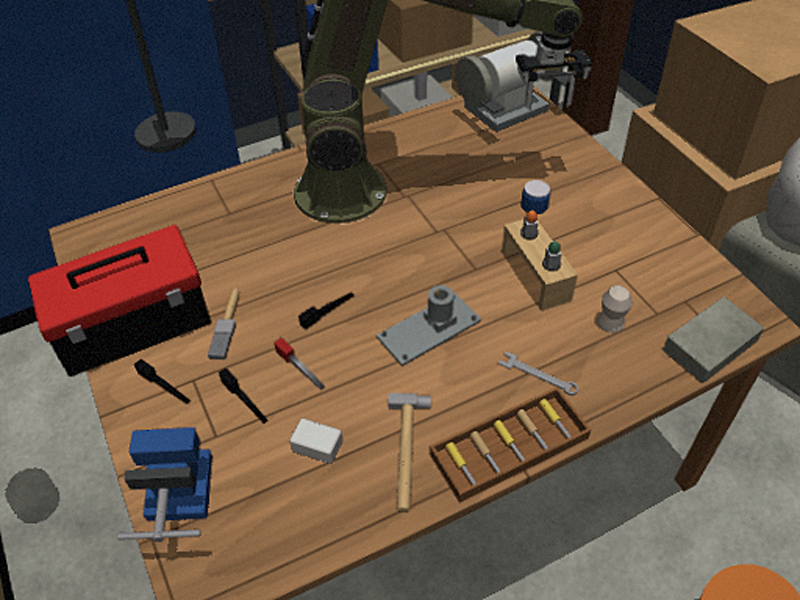

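View pics/side0.png

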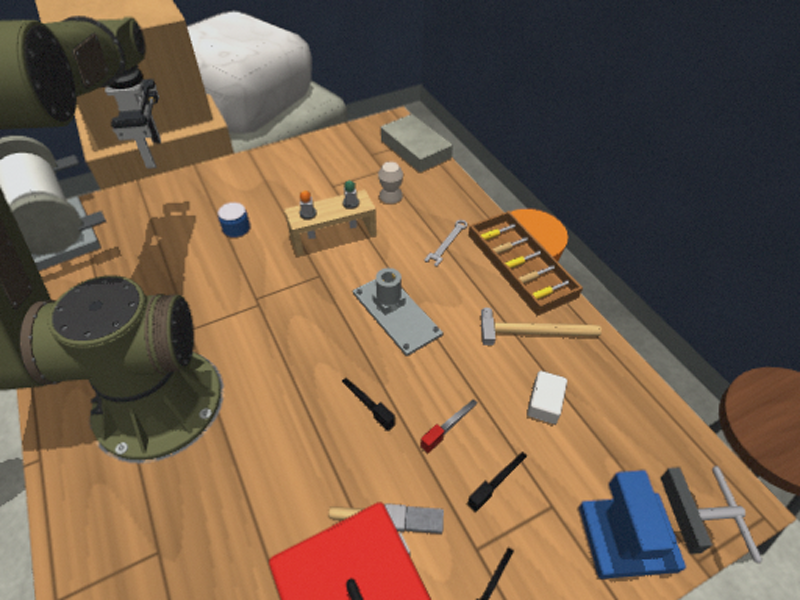

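The scene and side views show:

| Thing | Scene px | Side px |
|---|---|---|
| Green arbor body | ~(553,261) | ~(351,199) |
| Spare | (530,230) | (307,210) |
| Socket mouth | (441,293) | (389,275) |
| Red drift handle | (285,350) | (433,438) |
| Drift tip | (322,386) | (475,403) |

The socket's long foot side points towards the drift.

```bash
cat > h.py <<'E'
import numpy as np, cv2
from plant import r
def ray(n,px,P=None):
    P=P or r.camera_params(n)
    R=cv2.Rodrigues(P["rvec"])[0]
    u=cv2.undistortPoints(np.array([[px]],float),P["intrinsics"],P["distortion"])[0,0]
    return -R.T@P["tvec"], R.T@np.array([u[0],u[1],1])
def onz(n,px,z,P=None):
    c,d=ray(n,px,P); return c+d*(z-c[2])/d[2]
def tri(a,b):
    A=[];B=[]
    for n,p in (a,b):
        c,d=ray(n,p); d=d/np.linalg.norm(d); M=np.eye(3)-np.outer(d,d); A.append(M);B.append(M@c)
    return np.linalg.lstsq(np.vstack(A),np.hstack(B),rcond=None)[0]
def proj(n,X,P=None):
    P=P or r.camera_params(n)
    return cv2.projectPoints(np.array(X,float).reshape(-1,3),P["rvec"],P["tvec"],P["intrinsics"],P["distortion"])[0][:,0]
E
python3 - <<'E'
from h import *
np.set_printoptions(precision=1,suppress=True)
k=1.5625
pts=dict(arbor=((553,261),(351,199),116+10),spare=((530,230),(307,210),126),mouth=((441,293),(389,275),98),red=((285,350),(433,438),25),tip=((322,386),(475,403),3),
 footL1=((377,337),(407,353),12),footL2=((410,363),(442,333),12),footR1=((448,290),(354,290),12),)
for n,(a,b,z) in pts.items():
    a=np.array(a)/k;b=np.array(b)/k
    print(n,tri(("scene",a),("side",b)),onz("scene",a,z),onz("side",b,z))
E
```

```text
arbor [561.5 282.1 102.4] [577.9 268.3 126. ] [551.2 252.8 126. ]
spare [450.4 293.9 101.2] [470.2 278.5 126. ] [442.8 263.6 126. ]
mouth [530.4  10.5 104.5] [524.   15.5  98. ] [533.   13.4  98. ]
red [ 450.9 -332.5   18.8] [ 454.9 -331.4   25. ] [ 449.4 -337.4   25. ]
tip [ 567.9 -297.3    4.6] [ 565.1 -293.1    3. ] [ 568.8 -300.8    3. ]
footL1 [ 502.  -132.5    7.2] [ 505.5 -133.9   12. ] [ 500.4 -135.4   12. ]
footL2 [ 599.  -106.3   -1. ] [ 603.5 -102.4   12. ] [ 593.7 -123.6   12. ]
footR1 [468.2  66.4  27.8] [455.7  74.2  12. ] [473.  79.  12.]
```

Call:
{"name": "carry_out", "arguments": {"increments": [0.04,-0.028,0.01,0,0.04,-0.028,0.01,0,0.04,-0.028,0.01,0,0.04,-0.028,0.01,0,0.04,-0.028,0.01,0,0.04,-0.028,0.01,0,0.04,-0.028,0.01,0,0.04,-0.028,0.01,0,0.04,-0.028,0.01,0,0,0,0,0], "gripper": 100}}

```text
t: 1.35
tool_pos: [531.1, 269.3, 303.0]
tool_rot: [-0.495, -3.102, 0.001]
force: [-0.8, 1.1, -0.8]
opening: 93.7
gripper_force: 0.0
```

```bash
python3 - <<'E'
from h import *
np.set_printoptions(precision=2,suppress=True)
s=r.read_state();print(s["t"],s["tool_pos"],s["tool_rot"])
P=r.camera_params("wrist");R=cv2.Rodrigues(P["rvec"])[0];print("cam",-R.T@P["tvec"],R[2])
cv2.imwrite("pics/w1.png",cv2.resize(r.camera("wrist")[:,:,::-1],(800,600),interpolation=cv2.INTER_CUBIC))
print(proj("wrist",[[563,266,116],[455,272,116],s["tool_pos"]])*1.5625)
E
```

```text
1.35 [531.14 269.35 303.05] [-0.49 -3.1   0.  ]
cam [450.97 295.36 474.09] [ 0.27 -0.09 -0.96]
[[401.44 321.82]
 [362.87 181.14]
 [392.02 395.99]]
```

View pics/w1.png

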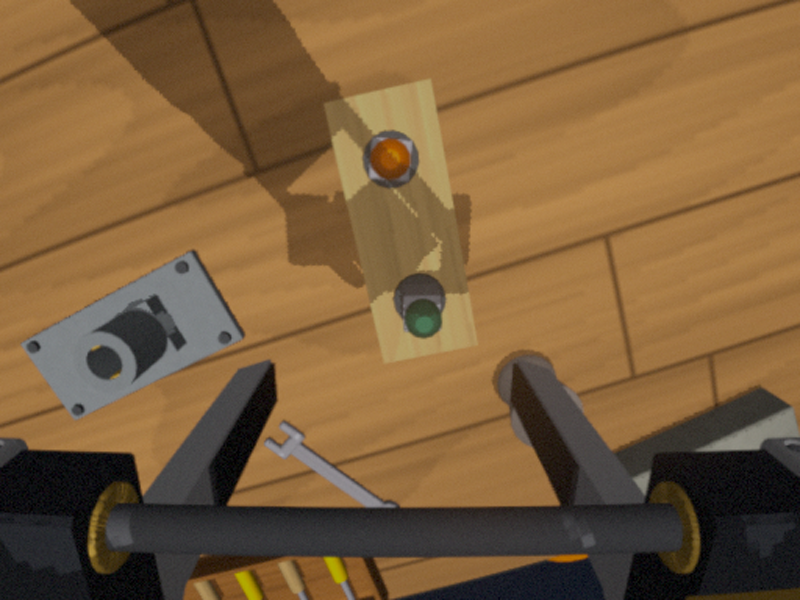

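The rack is at centre, with the green arbor at (421,305), the spare at (390,158) and the socket foot corners at (25,345), (192,252), (243,335), (78,417). The plaster head is near the right finger at (530,385). I'll enlarge the arbor next.

```bash
python3 - <<'E'
from h import *
np.set_printoptions(precision=2,suppress=True)
im=cv2.imread("pics/w1.png")
k=1.5625
f=[onz("wrist",np.array(p)/k,12)[:2] for p in ((25,345),(192,252),(243,335),(78,417))]
print(np.array(f)); a=(f[1]-f[0]+f[2]-f[3]);print("y axis",a,np.arctan2(-a[0],a[1]),np.linalg.norm(a)/2)
u=a/np.linalg.norm(a); print("bore", (f[0]+f[1]+f[2]+f[3])/4-u*30+u*60, onz("wrist",np.array((106,362))/k,98))
print("head", onz("wrist",np.array((525,375))/k,90), onz("wrist",np.array((540,425))/k,30))
q=[onz("wrist",np.array(p)/k,90)[:2] for p in ((324,103),(431,80),(477,345),(385,362))];print(np.array(q),np.mean(q,0))
raw=r.camera("wrist")[:,:,::-1]
c=raw[150:250,215:325]; cv2.imwrite("pics/c1.png",cv2.convertScaleAbs(cv2.resize(c,(660,600),interpolation=cv2.INTER_CUBIC),alpha=2,beta=10))
E
```

```text
[[ 499.05 -124.71]
 [ 467.05   87.95]
 [ 560.14  102.17]
 [ 591.29 -109.9 ]]
y axis [-63.15 424.73] 0.1476109942929389 214.70229655814174
bore [524.97  18.55] [525.77  16.3   98.  ]
head [649.32 349.4   90.  ] [739.86 359.55  30.  ]
[[393.38 261.33]
 [402.61 340.4 ]
 [610.09 317.46]
 [600.8  239.81]] [501.72 289.75]
```

View pics/c1.png

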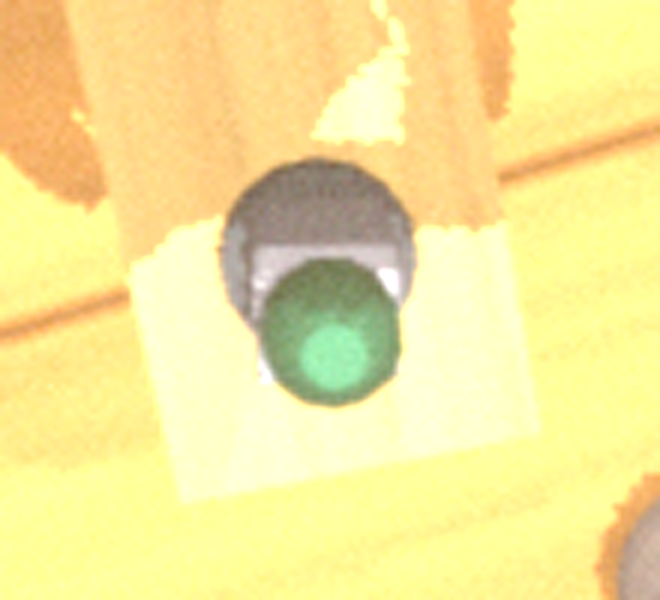

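The crop shows the body's top far edge running (250,249)–(402,246), nearly along the tool's y.

```bash
python3 - <<'E'
from h import *
np.set_printoptions(precision=2,suppress=True)
g=lambda x,y,z:onz("wrist",(215+x/6-.4,150+y/6-.4),z)
a,b,c=g(250,249,134),g(402,246,134),g(266,383,134)
print(a,b,c,np.linalg.norm(a-b),np.linalg.norm(a-c)); d=b-a; print("edge angle",np.arctan2(d[1],d[0])); d=a-c; print(np.arctan2(d[1],d[0]))
print("stone top",g(333,350,158), "collar left/right", g(220,255,90),g(414,255,90))
E
```

```text
[539.62 272.94 134.  ] [547.8  300.07 134.  ] [565.76 267.79 134.  ] 28.33072578946695 26.63733072931551
edge angle 1.2780474827676396
2.946910441962785
stone top [555.28 282.93 158.  ] collar left/right [550.66 263.41  90.  ] [563.26 302.32  90.  ]
```

Call:
{"name": "carry_out", "arguments": {"increments": [0.025,0.014,-0.03,0.03,0,0,-0.04,0,0,0,-0.04,0,0,0,-0.02,0,0,0,0,0]}}

```text
t: 2.08
tool_pos: [552.7, 286.0, 172.0]
tool_rot: [-0.44, -3.108, 0.002]
force: [1.2, -0.3, 1.0]
opening: 93.9
gripper_force: 0.0
```

Call:
{"name": "carry_out", "arguments": {"increments": [0.0025,-0.002,-0.03,0,0,0,-0.03,0,0,0,0,0]}}

```text
t: 2.45
tool_pos: [555.8, 283.6, 112.9]
tool_rot: [-0.441, -3.108, 0.002]
force: [-0.3, -0.4, 0.1]
opening: 93.9
gripper_force: 0.0
```

Call:
{"name": "carry_out", "arguments": {"increments": [0,0,0,0,0,0,0,0,0,0,0,0,0,0,0,0,0,0,0,0,0,0,0,0], "gripper": 0}}

```text
t: 3.2
tool_pos: [556.7, 283.3, 113.4]
tool_rot: [-0.443, -3.11, 0.0]
force: [-0.3, 0.7, -0.1]
opening: 37.4
gripper_force: 0.0
```

Call:
{"name": "carry_out", "arguments": {"increments": [0,0,0,0,0,0,0,0,0,0,0,0,0,0,0.01,0,0,0,0.02,0,0,0,0.03,0,0,0,0.03,0,0,0,0.03,0]}}

```text
t: 4.2
tool_pos: [556.5, 283.3, 234.7]
tool_rot: [-0.443, -3.11, 0.0]
force: [0.3, 0.3, -4.1]
opening: 27.7
gripper_force: 30.0
```

Call:
{"name": "carry_out", "arguments": {"increments": [0,-0.02,0.02,0,0,-0.03,0,0,-0.004,-0.04,0,0,-0.004,-0.04,0,0,-0.004,-0.03,0,0,0,0,0,0,0,0,0,0]}}

```text
t: 5.08
tool_pos: [544.7, 123.2, 253.5]
tool_rot: [-0.443, -3.11, -0.0]
force: [-0.6, 0.6, -4.2]
opening: 27.8
gripper_force: 30.0
```

```bash
python3 - <<'E'
from h import *
s=r.read_state();print(s["tool_pos"],s["opening"],s["gripper_force"])
x,y,z=s["tool_pos"]
A=[x,y,z+11-90]
out=[]
for n in("scene","side"):
    im=r.camera(n)[:,:,::-1]; p=proj(n,A)[0]; print(n,p)
    u,v=int(p[0]),int(p[1]); out.append(cv2.resize(im[v-33:v+33,u-22:u+22],(400,600),interpolation=cv2.INTER_CUBIC))
cv2.imwrite("pics/t1.png",cv2.convertScaleAbs(np.hstack(out),alpha=1.5))
E
```

```text
[544.66625786 123.23922352 253.52423583] 27.844194165955987 29.999080896377563
scene [314.10616812 164.89038181]
side [237.42692026 138.85719409]
```

View pics/t1.png

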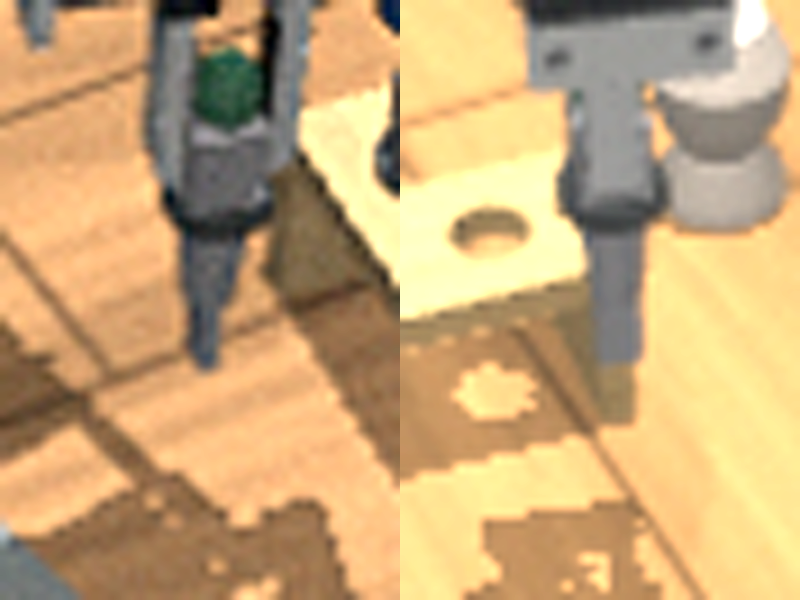

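Scene view: the tongue looks narrow (~27 px). Side view: it looks wide (~40 px). That suggests the tongue lies along the tool's x; I'll check it against the predicted widths.

```bash
python3 - <<'E'
from h import *
s=r.read_state();x,y,z=s["tool_pos"]
for n in("scene","side"):
  for th in(-0.285,1.286):
    c,q=np.cos(th),np.sin(th)
    P=[[x+a*c-b*q,y+a*q+b*c,z+11-104+h] for a in(-9,9) for b in(-4,4) for h in (0,)]
    p=proj(n,P); print(n,th,np.ptp(p[:,0])*9.1, "collar", 42*abs(proj(n,[x,y,z])[0]-proj(n,[x,y,z+10])[0])[1]/10*9.1)
print(proj("scene",[525.5,16.5,98])*1.5625,proj("side",[525.5,16.5,98])*1.5625)
E
```

```text
scene -0.285 33.805554085630384 collar 87.74099326250997
scene 1.286 52.97342107773533 collar 87.74099326250997
side -0.285 49.93566683576122 collar 93.23671179969904
side 1.286 28.198073879259127 collar 93.23671179969904
[[441.72643766 293.29331255]] [[385.30087015 275.22637931]]
```

Tongue along the tool's x is confirmed, at world angle about −0.285. Next, a close wrist look at the socket mouth.

Call:
{"name": "carry_out", "arguments": {"increments": [0.005,-0.03,0,0,0.005,-0.03,0,0,0.005,-0.025,0,0,0,0,0,0,0,0,0,0]}}

```text
t: 5.8
tool_pos: [559.7, 39.2, 253.3]
tool_rot: [-0.442, -3.11, -0.0]
force: [0.1, 0.6, -4.7]
opening: 27.9
gripper_force: 30.0
```

```bash
python3 - <<'E'
from h import *
np.set_printoptions(precision=2,suppress=True)
s=r.read_state();print(s["tool_pos"],s["t"])
p=proj("wrist",[[525.5,16.5,98],[525.5,16.5,12]]);print(p)
im=r.camera("wrist")[:,:,::-1]
u,v=map(int,p[0]); u0=max(u-60,0);v0=max(v-45,0); c=im[v0:v0+90,u0:u0+120]
print(u0,v0,c.shape)
cv2.imwrite("pics/s1.png",cv2.convertScaleAbs(cv2.resize(c,None,fx=6,fy=6,interpolation=cv2.INTER_CUBIC),alpha=1.6))
E
```

```text
[559.69  39.17 253.3 ] 5.8
[[221.89 161.21]
 [227.83 149.7 ]]
161 116 (90, 120, 3)
```

View pics/s1.png

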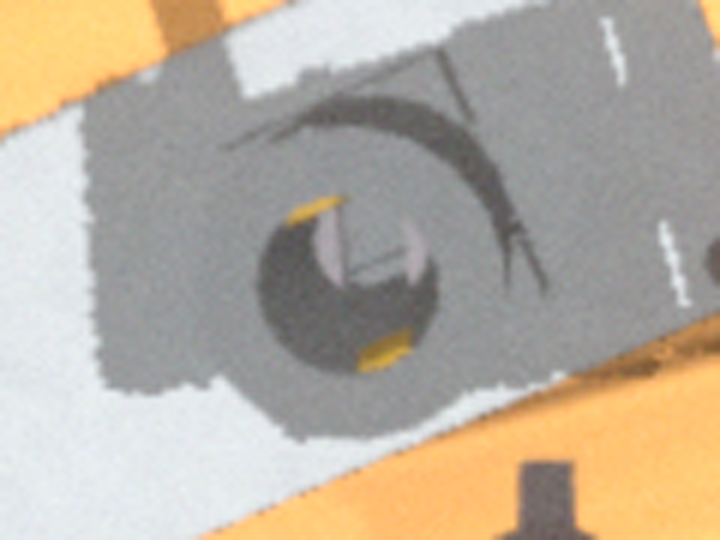

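The mouth ring is centred at crop (349,287). The driver plate shows as two lilac pieces, with the slot edges at about (336,208)–(343,285) and (404,222)–(411,283).

```bash
python3 - <<'E'
from h import *
np.set_printoptions(precision=2,suppress=True)
g=lambda x,y,z:onz("wrist",(161+x/6-.4,116+y/6-.4),z)
m=g(349,287,98);print("mouth",m, "size",np.linalg.norm(g(258,287,98)-g(440,287,98)))
for a,b in(((336,208),(343,285)),((404,222),(411,283))):
    A,B=g(*a,48),g(*b,48);d=B-A;print(A,B,np.arctan2(d[1],d[0]))
s=r.read_state();print(m-s["tool_pos"])
# foot right edge strip
A,B=g(315,455,12),g(120,540,12)
E
```

```text
mouth [526.83  12.74  98.  ] size 31.8400286241789
[518.31   7.5   48.  ] [533.49   4.09  48.  ] -0.2207936107323389
[524.77  19.68  48.  ] [536.93  17.37  48.  ] -0.1878517981069806
[ -32.81  -26.57 -155.35]
```

Call:
{"name": "carry_out", "arguments": {"increments": [-0.0165,-0.0132,0,0.04,-0.0165,-0.0132,0,0.04,0,0,-0.02,0,0,0,-0.02,0,0,0,0,0,0,0,0,0]}}

```text
t: 6.6
tool_pos: [527.1, 12.4, 214.3]
tool_rot: [0.317, 3.125, 0.0]
force: [-0.3, 0.3, -4.1]
opening: 27.8
gripper_force: 30.0
```

Call:
{"name": "carry_out", "arguments": {"increments": [0,0,-0.015,0,0,0,-0.015,0,0,0,-0.012,0,0,0,-0.008,0,0,0,-0.006,0,0,0,0,0]}}

```text
t: 7.35
tool_pos: [526.7, 11.9, 157.2]
tool_rot: [-0.318, -3.125, 0.0]
force: [-0.3, -0.2, -3.9]
opening: 27.6
gripper_force: 30.0
```

Still free. Go on slowly past the plate level (149).

Call:
{"name": "carry_out", "arguments": {"increments": [0,0,-0.004,0,0,0,-0.003,0,0,0,-0.003,0,0,0,-0.003,0,0,0,0,0]}}

```text
t: 7.98
tool_pos: [526.7, 11.9, 144.2]
tool_rot: [-0.318, -3.125, 0.0]
force: [0.6, -0.2, -4.1]
opening: 27.8
gripper_force: 30.0
```

Call:
{"name": "carry_out", "arguments": {"increments": [0,0,-0.004,0,0,0,-0.004,0,0,0,-0.003,0,0,0,-0.002,0,0,0,0,0]}}

```text
t: 8.6
tool_pos: [526.4, 11.9, 131.1]
tool_rot: [-0.318, -3.124, 0.0]
force: [-4.5, -1.2, -5.9]
opening: 27.9
gripper_force: 30.0
```

Call:
{"name": "carry_out", "arguments": {"increments": [-0.0007,-0.0002,0,0,0,0,-0.0015,0,0,0,-0.0015,0,0,0,0,0]}}

```text
t: 9.1
tool_pos: [526.0, 11.7, 128.3]
tool_rot: [-0.318, -3.125, 0.0]
force: [-2.6, -0.6, -4.0]
opening: 27.8
gripper_force: 30.0
```

Call:
{"name": "carry_out", "arguments": {"increments": [-0.0005,0,-0.0015,0,0,0,-0.0015,0,0,0,0,0]}}

```text
t: 9.48
tool_pos: [525.8, 11.7, 125.5]
tool_rot: [0.318, 3.125, 0.0]
force: [-1.5, 0.1, -2.7]
opening: 27.7
gripper_force: 30.0
```

Call:
{"name": "carry_out", "arguments": {"increments": [-0.0004,0,-0.0015,0,0,0,-0.0015,0,0,0,0,0]}}

```text
t: 9.85
tool_pos: [525.6, 11.7, 122.7]
tool_rot: [0.318, 3.124, 0.0]
force: [1.2, 0.3, 2.5]
opening: 27.4
gripper_force: 30.0
```

Call:
{"name": "carry_out", "arguments": {"increments": [0,0,-0.0015,0,0,0,-0.0015,0,0,0,0,0]}}

```text
t: 10.22
tool_pos: [525.9, 11.7, 122.1]
tool_rot: [0.318, 3.122, 0.0]
force: [-9.8, -0.4, 29.3]
opening: 27.6
gripper_force: 30.0
```

Call:
{"name": "carry_out", "arguments": {"increments": [-0.0003,0,0.001,0.03,0,0,0.001,-0.03,0,0,0,0]}}

```text
t: 10.6
tool_pos: [525.6, 11.6, 122.1]
tool_rot: [0.318, 3.123, -0.0]
force: [2.2, -0.9, 7.8]
opening: 27.9
gripper_force: 30.0
```

```bash
python3 - <<'E'
from h import *
im=r.camera("scene")[:,:,::-1]; j=r.camera("side")[:,:,::-1]
o=[]
for n,i in(("scene",im),("side",j)):
    u,v=map(int,proj(n,[525.5,12,110])[0]);print(u,v)
    o.append(cv2.resize(i[v-30:v+30,u-20:u+20],(400,600),interpolation=cv2.INTER_CUBIC))
cv2.imwrite("pics/h1.png",cv2.convertScaleAbs(np.hstack(o),alpha=1.5))
E
```

```text
281 185
247 174
```

View pics/h1.png

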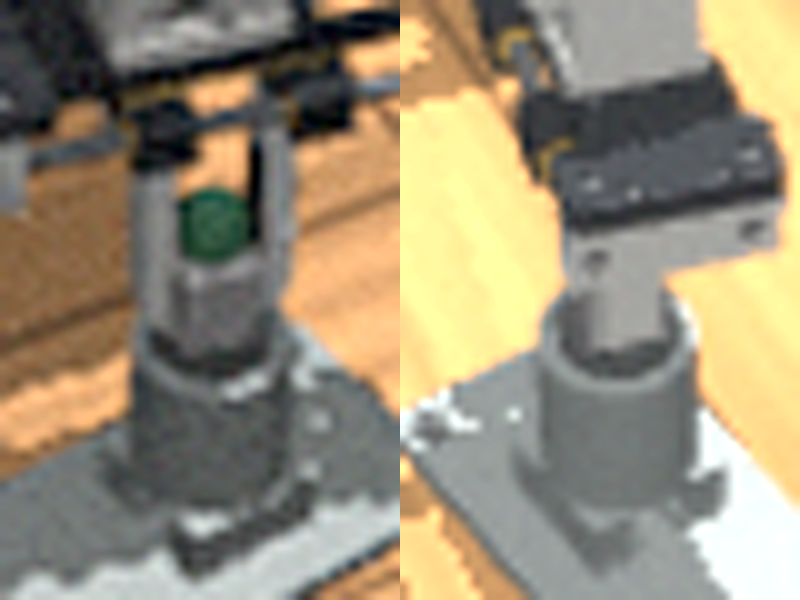

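The collar looks seated on the mouth. Release and rise.

Call:
{"name": "carry_out", "arguments": {"increments": [0,0,0,0,0,0,0,0,0,0,0,0,0,0,0,0,0,0,0.03,0,0,0,0.04,0,0,0,0.04,0,0,0,0.03,0], "gripper": 100}}

```text
t: 11.7
tool_pos: [524.9, 11.7, 263.2]
tool_rot: [0.318, 3.124, 0.0]
force: [-0.6, -0.7, 0.1]
opening: 94.0
gripper_force: 0.0
```

Call:
{"name": "carry_out", "arguments": {"increments": [-0.016,-0.04,0,0.03,-0.016,-0.04,0,0.03,-0.016,-0.04,0,0.03,-0.016,-0.04,0,0.03,-0.016,-0.04,0,0.03,-0.016,-0.04,0,0.03,-0.01,-0.04,0,0.03,0,-0.04,0,0.03,0,-0.02,0,0,0,0,0,0]}}

```text
t: 12.95
tool_pos: [418.8, -328.6, 261.0]
tool_rot: [0.056, -3.141, -0.001]
force: [0.3, 0.5, -0.0]
opening: 94.0
gripper_force: 0.0
```

```bash
python3 - <<'E'
from h import *
s=r.read_state();print(s["tool_pos"],s["tool_rot"])
np.set_printoptions(precision=2,suppress=True)
print(proj("wrist",[[451,-333,25],[568,-297,3]])*1.5625)
cv2.imwrite("pics/w2.png",cv2.resize(r.camera("wrist")[:,:,::-1],(800,600),interpolation=cv2.INTER_CUBIC))
E
```

```text
[ 418.75463328 -328.63907299  260.98322678] [ 5.56969703e-02 -3.14051061e+00 -1.07075383e-03]
[[386.55 302.99]
 [420.   413.5 ]]
```

View pics/w2.png

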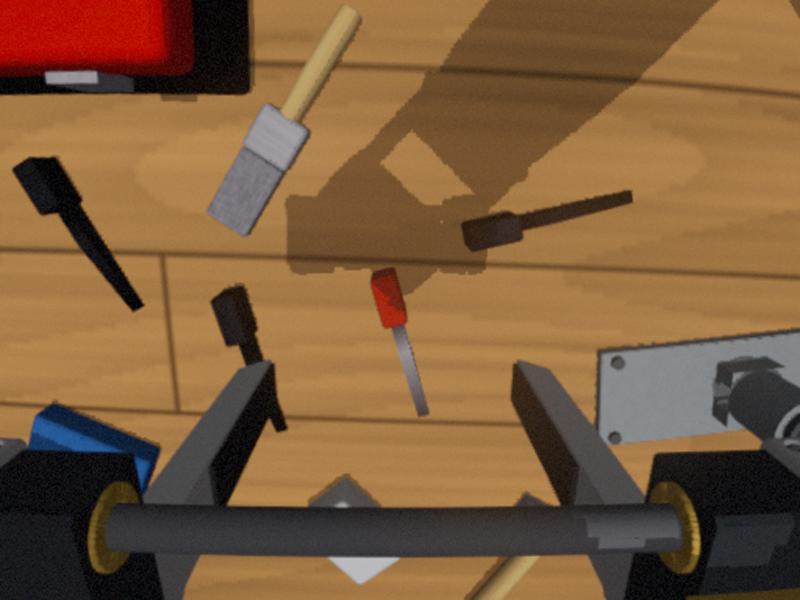

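The red handle's top runs from about (371,274)/(396,268) to (384,328)/(407,321), and the drift's thin end is at (422,414). The black look-alikes are clear of it.

```bash
python3 - <<'E'
from h import *
np.set_printoptions(precision=2,suppress=True)
k=1.5625
c=np.array([onz("wrist",np.array(p)/k,36)[:2] for p in((371,274),(396,268),(407,321),(384,328))])
print(c,c.mean(0)); t=onz("wrist",np.array((422,414))/k,5)[:2]; b=onz("wrist",np.array((400,328))/k,20)[:2]
d=t-c.mean(0); print(t,b,np.linalg.norm(d),np.arctan2(d[1],d[0]),np.arctan2(*(t-b)[::-1]))
print(np.linalg.norm(c[0]-c[1]),np.linalg.norm(c[0]-c[3]))
E
```

```text
[[ 423.78 -345.73]
 [ 418.02 -325.38]
 [ 463.31 -314.35]
 [ 470.26 -333.59]] [ 443.84 -329.76]
[ 567.67 -294.24] [ 475.23 -319.56] 128.81949794976063 0.2794101367222538 0.2674171280559213
21.154292052865884 48.03740822834176
```

Call:
{"name": "carry_out", "arguments": {"increments": [0.002,0,-0.01,-0.18,0.002,0,-0.01,-0.18,0.002,0,-0.01,-0.18,0.002,0,-0.01,-0.18,0.002,0,-0.01,-0.18,0.002,0,-0.01,-0.18,0.002,0,-0.01,-0.18,0.002,-0.001,-0.01,-0.18,0.002,-0.001,-0.01,-0.18,0.002,0,-0.01,-0.18], "gripper": 60}}

```text
t: 14.25
tool_pos: [439.3, -328.9, 161.4]
tool_rot: [2.429, 1.992, 0.0]
force: [1.0, 0.3, -0.5]
opening: 56.5
gripper_force: 0.0
```

Call:
{"name": "carry_out", "arguments": {"increments": [0,0,-0.01,-0.18,0,0,-0.01,-0.18,0,0,-0.01,-0.18,0,0,-0.01,-0.18,0,0,-0.01,-0.18,0,0,-0.01,-0.18,0,0,0,0,0,0,0,0]}}

```text
t: 15.25
tool_pos: [439.2, -329.8, 102.0]
tool_rot: [3.105, 0.475, 0.001]
force: [-0.0, -0.1, 1.1]
opening: 56.5
gripper_force: 0.0
```

Call:
{"name": "carry_out", "arguments": {"increments": [-0.0005,-0.001,-0.03,-0.028,0,0,-0.03,0,0,0,-0.017,0,0,0,-0.01,0,0,0,0,0]}}

```text
t: 15.88
tool_pos: [438.4, -331.3, 14.5]
tool_rot: [-3.113, -0.425, 0.0]
force: [0.1, -0.1, 0.4]
opening: 56.3
gripper_force: 0.0
```

Call:
{"name": "carry_out", "arguments": {"increments": [0,0,0,0,0,0,0,0,0,0,0,0,0,0,0,0,0,0,0,0,0,0,0,0], "gripper": 0}}

```text
t: 16.62
tool_pos: [438.5, -331.6, 14.8]
tool_rot: [3.112, 0.424, 0.001]
force: [-1.4, -1.9, 4.9]
opening: 21.6
gripper_force: 30.0
```

Call:
{"name": "carry_out", "arguments": {"increments": [0,0,0.02,0,0,0,0.05,0,0.012,0.016,0.02,0.145,0.012,0.016,0,0.145,0.012,0.016,0,0.145,0.012,0.016,0,0.145,0.012,0.016,0,0.145,0.012,0.016,0,0.145,0.012,0.016,0,0.145,0.012,0.016,0,0.145]}}

```text
t: 17.88
tool_pos: [534.2, -202.4, 103.6]
tool_rot: [-2.365, -2.065, 0.001]
force: [0.3, -0.5, -3.2]
opening: 21.9
gripper_force: 30.0
```

Call:
{"name": "carry_out", "arguments": {"increments": [0.01,0.014,0,0.145,0.008,0.014,0,0.142,0,0,0,0,0,0,0,0]}}

```text
t: 18.38
tool_pos: [551.9, -175.6, 104.1]
tool_rot: [-2.056, -2.375, 0.001]
force: [0.5, 0.1, -3.7]
opening: 21.6
gripper_force: 30.0
```

Call:
{"name": "carry_out", "arguments": {"increments": [0,0,-0.03,0,0,0,-0.03,0,0,0,-0.013,0,0,0,0,0]}}

```text
t: 18.88
tool_pos: [552.0, -175.6, 31.1]
tool_rot: [-2.053, -2.376, 0.001]
force: [0.6, -0.2, -2.9]
opening: 21.8
gripper_force: 30.0
```

```bash
python3 - <<'E'
from h import *
np.set_printoptions(precision=1,suppress=True)
s=r.read_state();print(s["tool_pos"],s["tool_rot"])
o=[]
u=np.array([-.147,.989]);c=np.array([526,12.])
def crop(n,X,hw,w,h):
    im=r.camera(n)[:,:,::-1];p=proj(n,X)[0];x0=int(np.clip(p[0]-hw,0,511-2*hw));hh=int(hw*h/w);y0=int(np.clip(p[1]-hh,0,383-2*hh))
    print(n,p,x0,y0,w/(2*hw)); return cv2.resize(im[y0:y0+2*hh,x0:x0+2*hw],(w,h),interpolation=cv2.INTER_CUBIC)
a=crop("wrist",[*(c-60*u),20],70,400,600);b=crop("scene",[*(c-60*u),20],30,400,300);d=crop("side",[*(c-60*u),20],30,400,300)
cv2.imwrite("pics/d1.png",cv2.convertScaleAbs(np.hstack([a,np.vstack([b,d])]),alpha=1.5))
E
```

```text
[ 552.  -175.6   31.1] [-2.1 -2.4  0. ]
wrist [254.9  15.1] 184 0 2.857142857142857
scene [267.4 211. ] 237 189 6.666666666666667
side [257.5 202.3] 227 180 6.666666666666667
```

View pics/d1.png

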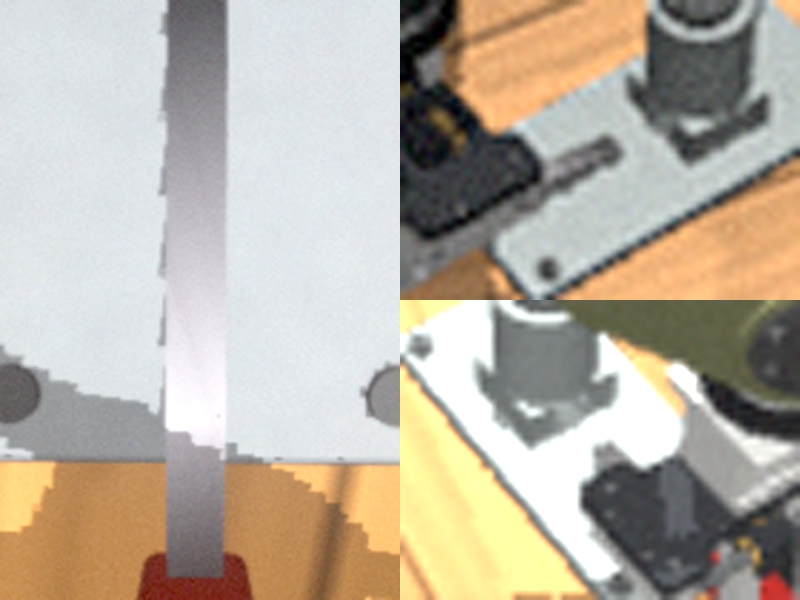

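In the wrist view the blade's centreline is at x≈195.5 and the midpoint of the foot's bolts (12,393) and (392,393) at x≈202. The foot's end edge is level at y≈460.

```bash
python3 - <<'E'
from h import *
np.set_printoptions(precision=2,suppress=True)
g=lambda x,y,z:onz("wrist",(184+x/2.857-.3,y/2.857-.3),z)[:2]
A,B=g(12,393,12),g(392,393,12);d=B-A;print("bolts",A,B,np.linalg.norm(d),"mid",(A+B)/2)
E1,E2=g(5,461,12),g(395,463,12);e=E2-E1;print("edge ang",np.arctan2(-e[1],-e[0]) if e[0]<0 else np.arctan2(e[1],e[0]))
un=16
b1,b2=g(195,520,un+20),g(196.5,15,un+9)
h=b2-b1;print("blade",b1,b2,"heading",np.arctan2(h[1],h[0]))
ax=np.array([526,12.])
th=1.718
for th in (1.71,1.718,1.725):
  u=np.array([np.cos(th),np.sin(th)]);n=np.array([-u[1],u[0]])
  print(th,"lateral: mid",n@((A+B)/2-ax),"b1",n@(b1-ax),"b2",n@(b2-ax), "tcp",n@(r.read_state()["tool_pos"][:2]-ax), "along b2",u@(b2-ax))
print("edge mid",(E1+E2)/2, u@((E1+E2)/2-ax))
E
```

```text
bolts [ 504.93 -117.54] [ 584.3  -105.83] 80.23533945521966 mid [ 544.62 -111.69]
edge ang 0.14115803098117907
blade [ 546.27 -133.41] [533.33 -43.81] heading 1.7142377786335599
1.71 lateral: mid -1.2752629198667833 b1 0.10491395613420806 b2 0.4885386700862657 tcp -0.6154006190881027 along b2 -56.28760731023647
1.718 lateral: mid -0.2746569017049687 b1 1.2793942226074648 b2 0.9388190922203066 tcp 0.9010664892541094 along b2 -56.28189784873674
1.725 lateral: mid 0.6008899724613528 b1 2.306999856992853 b2 1.3327661587470194 tcp 2.2279312205129465 along b2 -56.27394726789346
edge mid [ 546.39 -126.32] -139.80917152211435
```

Call:
{"name": "carry_out", "arguments": {"increments": [0.0012,0,-0.002,0.002,-0.0007,0.005,-0.001,0,0,0,-0.001,0,0,0,0,0]}}

```text
t: 19.52
tool_pos: [552.8, -170.2, 27.4]
tool_rot: [-2.05, -2.381, 0.0]
force: [-0.7, 0.5, -3.3]
opening: 21.4
gripper_force: 30.0
```

Call:
{"name": "carry_out", "arguments": {"increments": [0,0,-0.0005,0,0,0,-0.0005,0,0,0,0,0]}}

```text
t: 19.9
tool_pos: [552.9, -170.4, 26.7]
tool_rot: [2.05, 2.38, 0.0]
force: [-1.4, 0.3, 1.0]
opening: 21.8
gripper_force: 30.0
```

Call:
{"name": "carry_out", "arguments": {"increments": [-0.0012,0.008,0,0,-0.0012,0.008,0,0,-0.0012,0.008,0,0,-0.0012,0.008,0,0,0,0,0,0]}}

```text
t: 20.52
tool_pos: [548.1, -137.1, 26.7]
tool_rot: [-2.049, -2.381, -0.001]
force: [0.2, 3.5, 6.2]
opening: 21.5
gripper_force: 30.0
```

Call:
{"name": "carry_out", "arguments": {"increments": [-0.0012,0.008,0.0003,0,-0.0012,0.008,0,0,-0.0011,0.007,0,0,0,0,0,0]}}

```text
t: 21.02
tool_pos: [544.4, -114.2, 26.8]
tool_rot: [-2.049, -2.38, -0.001]
force: [-1.1, 4.3, 5.7]
opening: 21.9
gripper_force: 30.0
```

Call:
{"name": "carry_out", "arguments": {"increments": [-0.0006,0.004,0,0,-0.0006,0.004,0,0,-0.0004,0.003,0,0,-0.0004,0.003,0,0,0,0,0,0]}}

```text
t: 21.65
tool_pos: [542.5, -101.2, 26.8]
tool_rot: [2.05, 2.381, -0.0]
force: [0.4, -2.9, 4.4]
opening: 21.7
gripper_force: 30.0
```

Call:
{"name": "carry_out", "arguments": {"increments": [-0.0003,0.002,0,0,-0.0003,0.002,0,0,-0.0003,0.002,0,0,-0.0003,0.002,0,0,0,0,0,0]}}

```text
t: 22.28
tool_pos: [541.3, -93.9, 26.8]
tool_rot: [2.049, 2.38, -0.001]
force: [0.4, -8.6, 4.2]
opening: 21.9
gripper_force: 30.0
```

Call:
{"name": "carry_out", "arguments": {"increments": [-0.0003,0.002,0,0,-0.0003,0.002,0,0,-0.0003,0.002,0,0,-0.0003,0.002,0,0,-0.0003,0.002,0,0,-0.0003,0.002,0,0,0,0,0,0]}}

```text
t: 23.15
tool_pos: [539.6, -81.8, 26.8]
tool_rot: [2.05, 2.38, -0.001]
force: [-0.5, -7.4, 4.5]
opening: 21.6
gripper_force: 30.0
```

Call:
{"name": "carry_out", "arguments": {"increments": [-0.0003,0.002,0,0,-0.0003,0.002,0,0,-0.0003,0.002,0,0,-0.0003,0.002,0,0,-0.0003,0.002,0,0,-0.0003,0.002,0,0,-0.0003,0.002,0,0,-0.0003,0.002,0,0,-0.0003,0.0015,0,0,0,0,0,0]}}

```text
t: 24.4
tool_pos: [536.8, -64.1, 26.8]
tool_rot: [2.05, 2.38, -0.001]
force: [1.1, -5.7, 4.0]
opening: 21.9
gripper_force: 30.0
```

```bash
python3 - <<'E'
from h import *
np.set_printoptions(precision=1,suppress=True)
s=r.read_state();print(s["tool_pos"],s["force"])
def crop(n,X,hw,w,h):
    im=r.camera(n)[:,:,::-1];p=proj(n,X)[0];x0=int(np.clip(p[0]-hw,0,511-2*hw));hh=int(hw*h/w);y0=int(np.clip(p[1]-hh,0,383-2*hh))
    print(n,p,x0,y0,w/(2*hw)); return cv2.resize(im[y0:y0+2*hh,x0:x0+2*hw],(w,h),interpolation=cv2.INTER_CUBIC)
a=crop("scene",[526,12,80],30,400,600);b=crop("side",[526,12,80],30,400,600)
cv2.imwrite("pics/e1.png",cv2.convertScaleAbs(np.hstack([a,b]),alpha=1.5))
u=np.array([-.146,.989])
for n in("scene","side"):
  print(n,[proj(n,[526+21*q[0],12+21*q[1],z])[0] for q in((0,0),) for z in(98,106,166,174)], proj(n,[*(np.array([526,12])+56*u),15]))
E
```

```text
[536.8 -64.1  26.8] [ 1.1 -5.7  4. ]
scene [281.5 191.8] 251 146 6.666666666666667
side [247.4 180.5] 217 135 6.666666666666667
scene [array([281.6, 188.3]), array([281.7, 186.7]), array([282.1, 174.4]), array([282.1, 172.7])] [[293.6 197.1]]
side [array([247.3, 177. ]), array([247.3, 175.4]), array([247., 163.]), array([246.9, 161.2])] [[239. 183.]]
```

View pics/e1.png

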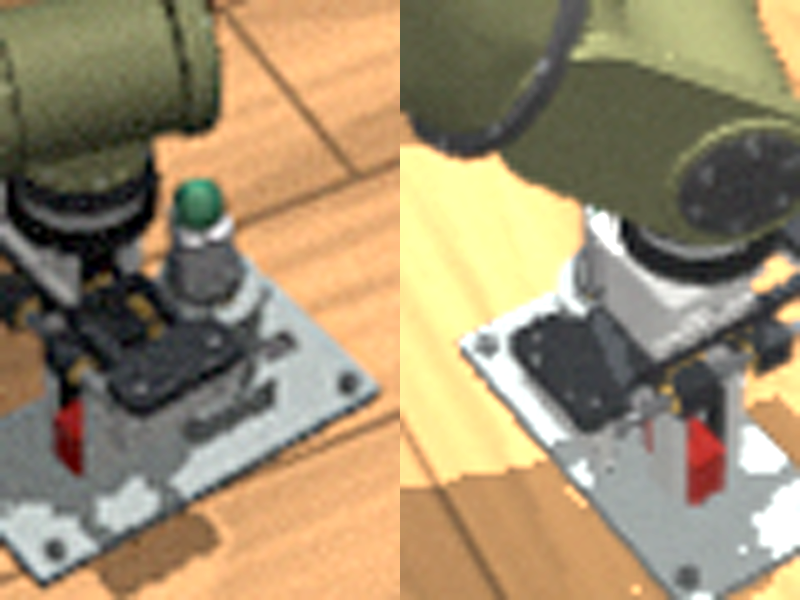

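The arbor is up and the drift's tip shows past the column at (290,340), which matches 56–57 mm past the axis. Release and retreat.

Call:
{"name": "carry_out", "arguments": {"increments": [0,0,0,0,0,0,0,0,0,0,0,0,0,0,0,0,0.001,-0.008,0.01,0,0.001,-0.008,0.03,0,0,-0.01,0.05,0,0,-0.02,0.06,0,0,-0.03,0.06,0,0,-0.03,0.03,0], "gripper": 60}}

```text
t: 25.75
tool_pos: [539.0, -168.8, 266.2]
tool_rot: [2.047, 2.378, 0.002]
force: [-1.0, 0.7, -1.1]
opening: 56.5
gripper_force: 0.0
```

```bash
python3 - <<'E'
from h import *
np.set_printoptions(precision=1,suppress=True)
s=r.read_state();print(s["tool_pos"],s["force"],s["opening"])
# green stone centroid & red centroid, scene+side
for n in("scene","side"):
    im=cv2.cvtColor(r.camera(n),cv2.COLOR_RGB2HSV)
    u,v=map(int,proj(n,[526,12,150])[0])
    m=np.zeros(im.shape[:2],bool);m[v-25:v+25,u-25:u+25]=1
    g=m&(im[...,0]>65)&(im[...,0]<95)&(im[...,1]>90); print(n,"green",g.sum(),np.argwhere(g).mean(0)[::-1])
    for z in (154,162,166): print(z,proj(n,[526,12,z]))
    w=np.zeros(im.shape[:2],bool);u,v=map(int,proj(n,[537,-58,30])[0]);w[v-25:v+25,u-25:u+25]=1
    d=w&((im[...,0]<6)|(im[...,0]>174))&(im[...,1]>150); print("red",d.sum(),np.argwhere(d).mean(0)[::-1],proj(n,[526+.146*71,12-.989*71,34]))
E
```

```text
[ 539.  -168.8  266.2] [-1.   0.7 -1.1] 56.456389518352346
scene green 37 [280.3 176.3]
154 [[282.  176.9]]
162 [[282.  175.2]]
166 [[282.1 174.4]]
red 118 [265.5 209.4] [[264.8 209.8]]
side green 37 [248.7 165.2]
154 [[247.  165.5]]
162 [[247.  163.8]]
166 [[247. 163.]]
red 112 [259.  201.8] [[259.4 201.9]]
```

```bash
python3 - <<'E'
from h import *
np.set_printoptions(precision=1,suppress=True)
print("stone",tri(("scene",(280.3,176.3)),("side",(248.7,165.2))))
print("red",tri(("scene",(265.5,209.4)),("side",(259.0,201.8))))
p=proj("wrist",[526,12,162])[0];print(p)
for i in range(2):
    im=cv2.cvtColor(r.camera("wrist"),cv2.COLOR_RGB2HSV)
    g=(im[...,0]>65)&(im[...,0]<95)&(im[...,1]>90); print(g.sum(),np.argwhere(g).mean(0)[::-1] if g.any() else None)
E
```

```text
stone [528.1   4.2 162.1]
red [535.7 -55.7  33.1]
[269.1 -26.5]
486 [134.  326.3]
455 [132.6 321.5]
```

```bash
python3 -c "
from plant import r
print(r.sign_off())"
```

```text
the job is handed in; nothing more can be done
None
```

The job is handed in. The arbor was seated home and released, then lifted about 8 mm by the drift, which I left in the slot with its thin end about 57 mm past the axis. The arbor leans slightly, by an estimated 0.08 rad. My hardest press on the arbor was briefly about 33 N as its collar landed, just over the 30 N guide. The judged result was not shown.

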